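Close and seal the dry case over the doming punches

ROBOT

A 6-joint arm with a two-finger parallel gripper is mounted at the origin on the work surface. World frame = base frame: x ahead of the robot, y to its left, z up, the work surface at z = 0. Lengths are in m, angles in rad, forces in N, time in s.
With the tool pointing down it reaches from about 0.425 to 0.925 m from the base axis. Payload 12.5 kg.
Tool frame: the origin (TCP) lies midway between the tips of the shut fingers; the grasp point (between the pads) lies 19 mm behind it; z points along the fingers, y is the line along which they close (so a half turn about z gives the same grasp; the last joint's range is limited). The gripper opens to 85 mm and grips with 20 to 120 N. Pads are 22 mm wide; open, the fingers measure 114 mm over their backs; the gripper's body (76 mm by 85 mm) begins 54 mm behind the grasp point. The pads swing forward as they close: fully open they stand 13 mm farther back than shut.
Start: joints at [-1.206, 0.491, 1.559, -0, 1.092, -0.106], TCP at [0.284, -0.557, 0.231] pointing down, gripper open.
Joint ranges: [-3.1, 3.1], [-0.84, 2.19], [0.05, 2.79], [-1.13, 4.28], [0.06, 2.93], [-2.69, 2.69]. Speed limits (rad/s): [2.22, 2.22, 2.79, 3.14, 3.14, 3.14].

INTERFACE

Orientations are given as a 3x3 rotation matrix whose columns are the frame's x, y, z axes.
In Python, from rig import get_state, camera, camera_model, hand_in gives the robot as it stands.
- The arm moves only by the tool step_arm, never from a script. Its argument "increments" is a list of rows, each an object with "dp": the shift along the tool's x, y, z normalised to -1 to 1, where 1 is 250 mm, a list of three; "twist": the turn, a rotation vector about the tool's x, y, z normalised to -1 to 1, where 1 is 2 pi rad, a list of three. A call has 1 to 8 rows; each row is the pose to reach, as a shift and turn from the pose commanded when the call began, along the tool's axes at that moment, turning the shorter way round; what a row does not reach only later rows make up. A row lasts 1/10 s, in which the tool goes at most 50 mm and 8.59 degrees, less where a joint would pass 70% of its speed; a pose out of reach is approached as far as the arm can. A call with a number of a shift or a turn outside -1 to 1 is refused whole. A call with a gripper value outside its range is refused whole. "fingers" is the gripper command: -1 is fully open, 1 is shut, values between are in proportion, set as the call begins (left out, the last holds). The fingers move at their own pace and stop on an object; "newtons" is the grip in N (left out, the last holds). Time passes only in rows, so rows that repeat a pose let the fingers close. It gives the time, the measured TCP pose, the force, the opening and the grip force at its end, in the units of the state.
- get_state(): the state, without advancing time (a new reading comes with each control period).
- camera(name): name is "side" or "top"; returns the picture (384x512x3 uint8, blue, green, red); there is no depth.
- camera_model(name): a dict with "intrinsics" (3x3 intrinsics, pixels), "extrinsics" (4x4, takes a point from world to camera coordinates). Camera axes: x right, y down, z forward; pixel columns grow to the right and rows downward; lengths in m; the calibration is good to about 2 mm. A picture is of the moment at which its call begins. camera_model takes no time and is no camera call.
- hand_in(): hands the job in; it is judged then, once.
The state is a dict: "clock": time; "joints": joint angles; "dq": joint speeds; "effort": joint torques, N m; "tool_pos": TCP position; "tcp_rot": TCP orientation; "wrist_force": force on the tool from outside, world axes, zero at the start; "moment": the same for the moment, N m; "opening": finger opening in m; "finger_force": force on a finger pad.
Only numpy, scipy, OpenCV 4.12 (cv2) and the standard library are available. Lean on these libraries where they do the work, as an engineer would, in place of code of your own. Each camera call takes 0.05 s, during which the arm holds its last target. There are 200 camera calls.

TASK

Slowly push the heavy hinged cover of the punch case down until it is shut, without hurrying or slamming it, and then press firmly on it near its front edge (about 17 N for about a second, never more than 25 N at any time) so that it seats fully home on its rubber seal. Let go of it and leave the bottle, the steel block and the die plate beside the case where they are.

Things in the scene. Friction and masses are not known exactly. Their poses are not given: they have to be found in the camera images.
- case: open wooden case of steel doming punches, 200 (x) x 260 (y) x 75 mm high plus a 3 mm rubber seal on its rim (rim top 78 mm above the origin), fixed mid on a cork work board 300 x 660 mm whose top stands 10 to 42 mm above the bench; origin at the centre of the case's underside, on the board's top; x points level from front edge to hinge, front roughly towards the robot; y runs along the hinge
- lid (a joint): angle of the cover (rad): 0 shut flat on the seal, a firm stop; 1.5 fully open; grows as it opens upward. A stiff damped hinge holds it where left while steep. A slow push 160 mm from the hinge takes 3 to 10 N when steep, fading to 0 to 4 N near shut; below about 0.6 a heavy one may sink on its own, slower than 0.7 rad/s. Slammed: faster than 0.75 rad/s within 0.4 of shut
- lid_hinge (a point): middle of the hinge line, 84 mm above the case's origin and 100 mm along its +x, at mid thickness of the heavy grey steel-skinned cover (200 mm from hinge to front edge, 260 mm wide, 12 mm thick, 1.3 to 1.8 kg). Its axes turn with the cover: -x to the front edge, z out of the outer face, which is the face to push on: up when shut, away from the robot when open
- pad (a point): centre of the outer surface of the orange push pad, 50 x 90 mm and 3 mm thick, on the cover's outer face 160 mm from the hinge and 9 mm out from mid thickness; the pad reaches to 15 mm from the front edge; its z axis points out of the face
- cleaner: white bottle, 60 mm across and 170 mm high, standing loose on the board beside the case; origin at the centre of its underside
- anvil: loose steel block 60 x 60 x 25 mm lying on the board beside the case; origin at the centre of its underside
- die: loose square aluminium die plate with holes, 95 x 95 x 14 mm, lying on the board beside the case; origin at the centre of its underside
Things that resemble listed ones, but are neither listed nor needed, are in the scene too. What is meant by the cleaner is not pink or purple, and is the larger of those in its own colour.

How it is judged:
By the outcome, as a careful person would: the job done as asked, in the order asked, and still so for the second after the job is handed in, with the robot touching nothing.
It also fails if it takes over 51 s, if anything falls off the work surface, if the arm or the gripper's body presses on something with over 40 N, if the wrist force passes 120 N, or if a joint passes its speed limit or range.

## Working session

There is one attempt and no reset: what is moved stays moved. The work goes in short steps, Python scripts to look and compute and a tool call to move; the robot and the scene stay as the last step left them, time stands still between calls to the robot, and variables do not carry over. Pictures are saved under pics/ and viewed, at most 10 in all, crops included, and the job is handed in when it is done.

Besides the shell and the picture viewer there is one more tool, called after "Call:" by a JSON object that holds its "name" and its "arguments", one argument or row to a line. step_arm: Moves the arm, as the interface text tells. Its arguments: {"type":"object","properties":{"increments":{"type":"array","items":{"type":"object","properties":{"dp":{"type":"array","items":{"type":"number","minimum":-1,"maximum":1}},"twist":{"type":"array","items":{"type":"number","minimum":-1,"maximum":1}}}}},"fingers":{"type":"number"},"newtons":{"type":"number"}},"required":["increments"]}

```bash
mkdir -p pics
python3 - <<'E'
from rig import *
import cv2,numpy as np
np.set_printoptions(precision=4,suppress=True)
for n in("side","top"):
    cv2.imwrite(f"pics/{n}0.png",cv2.resize(camera(n),(800,600),interpolation=cv2.INTER_CUBIC))
    m=camera_model(n);print(n,np.array(m["intrinsics"]),np.array(m["extrinsics"]))
s=get_state();print(s["clock"],s["tool_pos"],np.array(s["tcp_rot"]))
E
```

```text
side [[392.3053   0.     251.3985]
 [  0.     392.3053 186.5553]
 [  0.       0.       1.    ]] [[-0.9175 -0.3976  0.013   0.4931]
 [-0.2165  0.4715 -0.8549  0.2157]
 [ 0.3337 -0.7872 -0.5186  0.8048]
 [ 0.      0.      0.      1.    ]]
top [[398.9227   0.     251.2406]
 [  0.     398.9227 194.325 ]
 [  0.       0.       1.    ]] [[ 0.1895 -0.9819  0.0037 -0.0797]
 [-0.9589 -0.1859 -0.2143  0.5456]
 [ 0.2111  0.0371 -0.9768  0.8943]
 [ 0.      0.      0.      1.    ]]
0.1 [ 0.2835 -0.5568  0.2308] [[ 0.8912  0.4536 -0.0003]
 [ 0.4536 -0.8912  0.0009]
 [ 0.0001 -0.001  -1.    ]]
```

View pics/side0.png

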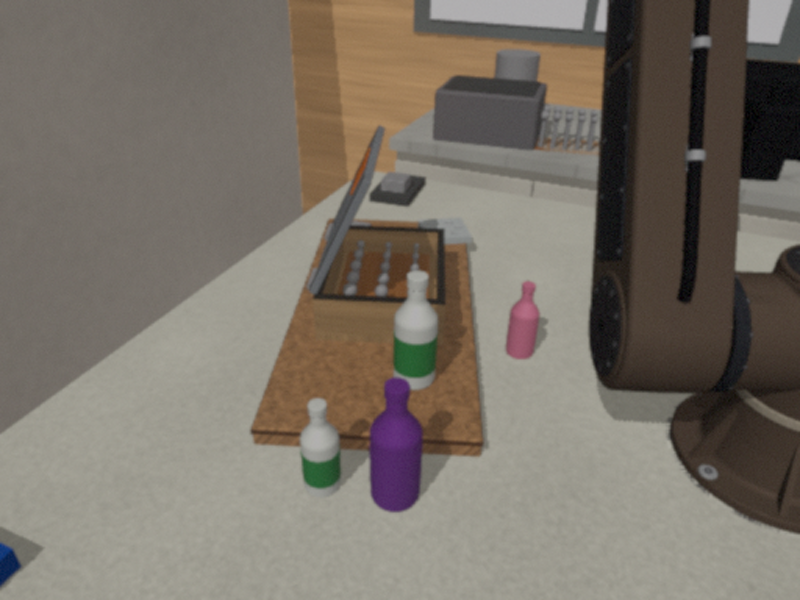

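View pics/top0.png

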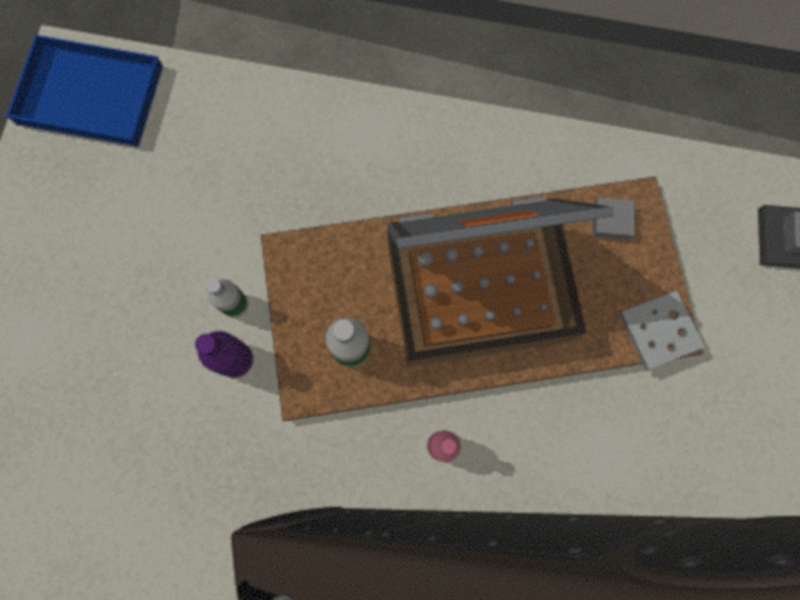

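Side view: lid open, spanning (315,290) to (380,128). The board's near corners are at (255,433) and (480,443). The white/green bottle on the board is at (415,340).
Candidates for the cleaner, by side-view pixel: 
- big white/green bottle (415,340): chosen, the larger of the two white ones, on the board
- small white bottle (320,450)
- purple bottle (395,445)
- pink bottle (520,325)

Next I'll take close crops of the case in both views.

Run:
```python
from rig import *
import cv2
s=camera("side")[70:250,170:320]; cv2.imwrite("pics/s1.png",cv2.resize(s,None,fx=3.3,fy=3.3,interpolation=cv2.INTER_CUBIC))
t=camera("top")[105:275,155:465]; cv2.imwrite("pics/t1.png",cv2.resize(t,None,fx=2.5,fy=2.5,interpolation=cv2.INTER_CUBIC))
```

```text
(no output)
```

View pics/s1.png

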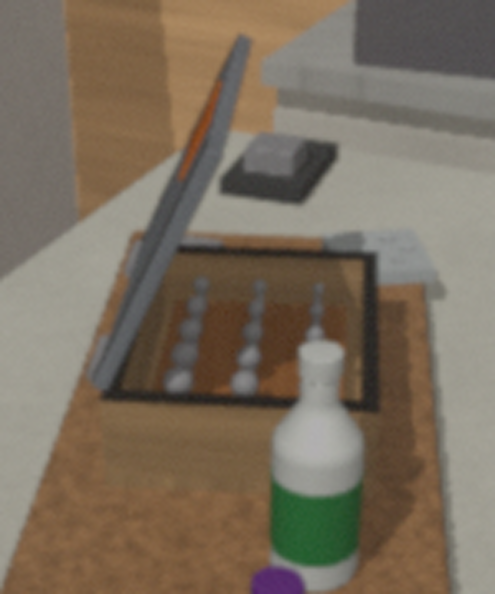

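View pics/t1.png

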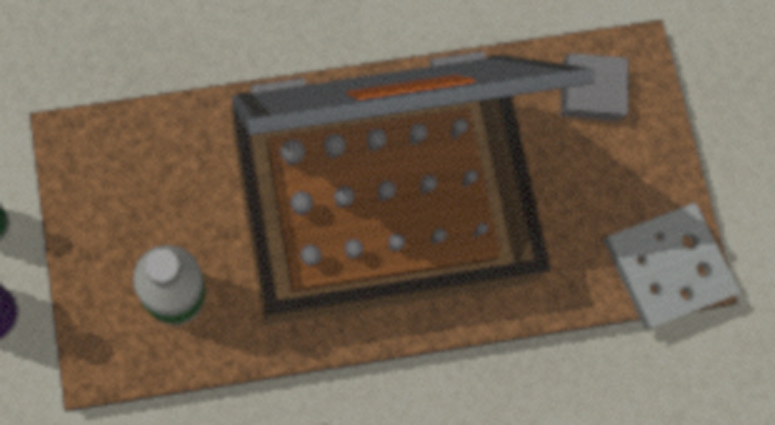

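Crops: the rim front corners are at side crop (377,255) and (377,410), and top crop (270,312) and (547,268). The lid's free edge runs from (215,158) to (246,40) in the side crop and from (249,126) to (592,76) in the top crop. The anvil is behind the lid's right end and the die is at the right. I'll fit all of these together.

```bash
cat > h.py <<'E'
from rig import *
import numpy as np
from scipy.optimize import least_squares
np.set_printoptions(precision=4,suppress=True)
M={n:(np.array(camera_model(n)["intrinsics"]),np.array(camera_model(n)["extrinsics"])) for n in("side","top")}
def proj(n,p):
    K,E=M[n]; q=K@(E[:3,:3]@p+E[:3,3]); return q[:2]/q[2]
S=lambda u,v:(np.array([u,v])/3.3+[170,70])
T=lambda u,v:(np.array([u,v])/2.5+[155,105])
def lidp(th,d,y,o): # case frame
    return np.array([.1-d*np.cos(th)+o*np.sin(th),y,.084+d*np.sin(th)+o*np.cos(th)])
def W(q,p):
    c,s=np.cos(q[3]),np.sin(q[3]); return np.array([q[0]+c*p[0]-s*p[1],q[1]+s*p[0]+c*p[1],q[2]+p[2]])
E
cat > fit.py <<'E'
from h import *
C=np.array
obs=[("side",S(377,255),lambda t:C([-.1,-.13,.078])),("side",S(377,410),lambda t:C([-.1,.13,.078])),
("top",T(270,312),lambda t:C([-.1,.13,.078])),("top",T(547,268),lambda t:C([-.1,-.13,.078])),
("side",S(103,395),lambda t:C([.1,.13,.078])),
("side",S(215,158),lambda t:lidp(t,.2,.13,0)),("side",S(246,40),lambda t:lidp(t,.2,-.13,0)),
("top",T(249,126),lambda t:lidp(t,.2,.13,0)),("top",T(592,76),lambda t:lidp(t,.2,-.13,0)),
("top",T(32,114),lambda t:C([.15,.33,0])),("top",T(65,409),lambda t:C([-.15,.33,0])),("top",T(662,20),lambda t:C([.15,-.33,0]))]
f=lambda q:np.concatenate([proj(n,W(q,g(q[4])))-u for n,u,g in obs])
r=least_squares(f,[.65,0,.03,0,1.2],loss="soft_l1")
q=r.x;print(q);print(f(q).reshape(-1,2))
print("pad",W(q,lidp(q[4],.16,0,.009)),"hinge",W(q,C([.1,0,.084])))
def onz(n,u,z):
    K,E=M[n];R=E[:3,:3];c=-R.T@E[:3,3];d=R.T@np.linalg.solve(K,[*u,1]);return c+d*(z-c[2])/d[2]
for nm,u,z in(("anvil",T(596,85),q[2]+.025),("die",T(675,265),q[2]+.014),("bottle top",T(163,265),q[2]+.17)):print(nm,onz("top",u,z))
print("anvil far end",onz("top",T(565,110),q[2]))
E
python3 fit.py
```

```text
[ 0.6012 -0.1037  0.0258  0.3473  1.1336]
[[-1.2147 -0.2914]
 [-0.4096  0.6277]
 [-1.1752  1.4201]
 [ 1.777   1.1512]
 [-2.1792  1.4457]
 [-1.2239 -0.4528]
 [-0.9223 -0.374 ]
 [ 0.0847  1.261 ]
 [ 1.0511  0.5389]
 [-0.6334 -0.3867]
 [ 0.2361  0.4346]
 [ 0.3469 -0.2674]]
pad [ 0.6392 -0.09    0.2585] hinge [ 0.6952 -0.0697  0.1098]
anvil [ 0.7586 -0.2953  0.0508]
die [ 0.5945 -0.395   0.0398]
bottle top [0.4755 0.0752 0.1958]
anvil far end [ 0.7367 -0.275   0.0258]
```

Fit is good to about 1–2 px: case yaw 0.347, board top at 26 mm, lid at 1.13 rad. I'll use a vertical tool with the fingers shut, and go over the lid to behind the pad.

Call:
{"name": "step_arm", "arguments": {
  "fingers": 1,
  "increments": [
    {"dp":[0,0,-0.2]},
    {"dp":[0,0,-0.4]},
    {"dp":[0.2,-0.08,-0.6],"twist":[0,0,0.02]},
    {"dp":[0.4,-0.16,-0.6],"twist":[0,0,0.02]},
    {"dp":[0.6,-0.25,-0.6],"twist":[0,0,0.02]},
    {"dp":[0.8,-0.33,-0.6],"twist":[0,0,0.02]},
    {"dp":[1,-0.41,-0.6],"twist":[0,0,0.02]},
    {"dp":[1,-0.41,-0.6],"twist":[0,0,0.02]}
  ]
}}

```text
$.increments[0]: bad value
```

Call:
{"name": "step_arm", "arguments": {
  "fingers": 1,
  "increments": [
    {"dp":[0,0,-0.2],"twist":[0,0,0]},
    {"dp":[0,0,-0.4],"twist":[0,0,0.02]},
    {"dp":[0.2,-0.08,-0.6],"twist":[0,0,0.02]},
    {"dp":[0.4,-0.16,-0.6],"twist":[0,0,0.02]},
    {"dp":[0.6,-0.25,-0.6],"twist":[0,0,0.02]},
    {"dp":[0.8,-0.33,-0.6],"twist":[0,0,0.02]},
    {"dp":[1,-0.41,-0.6],"twist":[0,0,0.02]},
    {"dp":[1,-0.41,-0.6],"twist":[0,0,0.02]}
  ]
}}

```text
clock: 1.0
tool_pos: [0.4613, -0.3498, 0.3815]
tcp_rot: [[0.941, 0.34, 0.0], [0.34, -0.941, 0.0], [0.0, 0.0, -1.0]]
wrist_force: [0.1, -1.0, 0.2]
opening: 0.0003
finger_force: 0.0
```

```bash
cat > go.py <<'E'
import sys
from h import *
s=get_state();R=np.array(s["tcp_rot"]);p=np.array(s["tool_pos"])
print(s["clock"],p,"F",np.array(s["wrist_force"]),s["opening"])
t=np.array([float(a) for a in sys.argv[1:4]])
print("dp",R.T@(t-p)/.25); print(R)
E
python3 go.py .70 -.068 .38
```

```text
1.0 [ 0.4613 -0.3498  0.3815] F [ 0.1001 -0.9584  0.2369] 0.00025035910159463523
dp [ 1.2809 -0.736   0.0064]
[[ 0.9406  0.3395  0.0004]
 [ 0.3395 -0.9406  0.    ]
 [ 0.0004  0.0001 -1.    ]]
```

Call:
{"name": "step_arm", "arguments": {
  "increments": [
    {"dp":[0.2,-0.12,0],"twist":[0,0,0]},
    {"dp":[0.35,-0.2,0],"twist":[0,0,0]},
    {"dp":[0.5,-0.3,0],"twist":[0,0,0]},
    {"dp":[0.65,-0.4,0],"twist":[0,0,0]},
    {"dp":[0.8,-0.5,0],"twist":[0,0,0]},
    {"dp":[1,-0.62,0],"twist":[0,0,0]},
    {"dp":[1,-0.74,0],"twist":[0,0,0]},
    {"dp":[1,-0.74,0],"twist":[0,0,0]}
  ]
}}

```text
clock: 1.8
tool_pos: [0.6326, -0.0897, 0.3809]
tcp_rot: [[0.94, 0.342, -0.001], [0.342, -0.94, 0.001], [-0.001, -0.001, -1.0]]
wrist_force: [0.0, -0.1, -0.0]
opening: -0.0001
finger_force: 0.0
```

```bash
python3 go.py .70 -.068 .28
```

```text
1.8 [ 0.6326 -0.0897  0.3809] F [ 0.0377 -0.0794 -0.0439] -0.00011769701859248344
dp [0.283  0.0112 0.4034]
[[ 0.9396  0.3422 -0.0009]
 [ 0.3423 -0.9396  0.0009]
 [-0.0005 -0.0011 -1.    ]]
```

Call:
{"name": "step_arm", "arguments": {
  "increments": [
    {"dp":[0.15,0.01,0],"twist":[0,0,0]},
    {"dp":[0.28,0.01,0],"twist":[0,0,0]},
    {"dp":[0.28,0.01,0.1],"twist":[0,0,0]},
    {"dp":[0.28,0.01,0.25],"twist":[0,0,0]},
    {"dp":[0.28,0.01,0.4],"twist":[0,0,0]},
    {"dp":[0.28,0.01,0.43],"twist":[0,0,0]}
  ]
}}

```text
clock: 2.4
tool_pos: [0.6977, -0.0728, 0.2693]
tcp_rot: [[0.941, 0.338, -0.007], [0.338, -0.941, 0.001], [-0.006, -0.003, -1.0]]
wrist_force: [1.1, -0.5, -0.2]
opening: -0.0001
finger_force: 0.0
```

```bash
python3 go.py .6436 -.0884 .272
python3 - <<'E'
from rig import *
import cv2,numpy as np
a=cv2.resize(camera("side")[60:260,170:320],None,fx=2.9,fy=2.9,interpolation=cv2.INTER_CUBIC)
b=cv2.resize(camera("top")[80:280,235:365],None,fx=2.9,fy=2.9,interpolation=cv2.INTER_CUBIC)
cv2.imwrite("pics/c2.png",np.hstack([a,b])[:, :800])
E
```

```text
2.4 [ 0.6977 -0.0728  0.2693] F [ 1.0917 -0.4774 -0.244 ] -7.989754679862477e-05
dp [-0.2249 -0.0146 -0.0093]
[[ 0.9412  0.3378 -0.0069]
 [ 0.3378 -0.9412  0.0011]
 [-0.0061 -0.0034 -1.    ]]
```

View pics/c2.png

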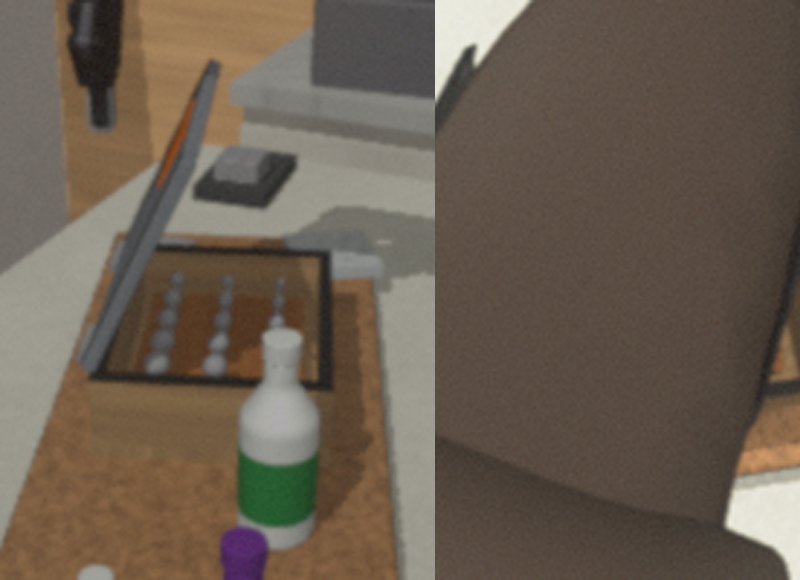

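The side view shows the fingertip at (101,127), behind the pad (~(178,145)) at its height, with the scene undisturbed. The arm blocks the top view. Approaching now.

Call:
{"name": "step_arm", "arguments": {
  "increments": [
    {"dp":[-0.06,-0.01,0],"twist":[0,0,0]},
    {"dp":[-0.12,-0.015,0],"twist":[0,0,0]},
    {"dp":[-0.15,-0.015,0],"twist":[0,0,0]},
    {"dp":[-0.17,-0.015,0],"twist":[0,0,0]},
    {"dp":[-0.18,-0.015,0],"twist":[0,0,0]},
    {"dp":[-0.19,-0.015,0],"twist":[0,0,0]},
    {"dp":[-0.2,-0.015,0],"twist":[0,0,0]},
    {"dp":[-0.21,-0.015,0],"twist":[0,0,0]}
  ]
}}

```text
clock: 3.3
tool_pos: [0.6486, -0.0865, 0.2737]
tcp_rot: [[0.941, 0.338, -0.0], [0.338, -0.941, -0.0], [-0.0, -0.0, -1.0]]
wrist_force: [0.2, 0.2, 0.4]
opening: -0.0002
finger_force: 0.0
```

Run:
```python
from h import *
q=[.6012,-.1037,.0258,.3473]
s=get_state();R=np.array(s["tcp_rot"]);p=np.array(s["tool_pos"])
for th in np.arange(1.15,-.01,-.05):
    c=lidp(th,.175,0,.009)+[.011,0,0]; print(round(th,3),R.T@(W(q,c)-p)/.25, W(q,c)[2])
```

```text
1.15 [-0.0107  0.0003  0.0018] 0.27321007651354856
1.1 [-0.043   0.0004  0.0153] 0.2698436531035814
1.05 [-0.0747  0.0004  0.0304] 0.26607720390997847
1.0 [-0.1055  0.0005  0.047 ] 0.26192014309419515
0.95 [-0.1355  0.0005  0.0652] 0.2573828611433153
0.9 [-0.1645  0.0006  0.0848] 0.2524766988992455
0.85 [-0.1925  0.0007  0.1058] 0.247213919212516
0.8 [-0.2194  0.0007  0.1283] 0.2416076762915409
0.75 [-0.2452  0.0008  0.152 ] 0.2356719828239478
0.7 [-0.2698  0.0008  0.177 ] 0.22942167495215623
0.65 [-0.293   0.0009  0.2032] 0.22287237519074835
0.6 [-0.315   0.0009  0.2305] 0.21604045337831823
0.55 [-0.3355  0.001   0.2589] 0.20894298576140083
0.5 [-0.3546  0.001   0.2883] 0.20159771231274876
0.45 [-0.3722  0.001   0.3186] 0.19402299239063925
0.4 [-0.3883  0.0011  0.3498] 0.18623775885003968
0.35 [-0.4028  0.0011  0.3817] 0.17826147072033027
0.3 [-0.4156  0.0011  0.4143] 0.17011406456786474
0.25 [-0.4269  0.0011  0.4475] 0.16181590466493717
0.2 [-0.4364  0.0012  0.4812] 0.1533877320897067
0.15 [-0.4443  0.0012  0.5153] 0.14485061288430406
0.1 [-0.4504  0.0012  0.5498] 0.136225885400697
0.05 [-0.4549  0.0012  0.5846] 0.1275351069659232
-0.0 [-0.4575  0.0012  0.6195] 0.11879999999999981
```

Call:
{"name": "step_arm", "arguments": {
  "increments": [
    {"dp":[-0.012,0,0.003],"twist":[0,0,0]},
    {"dp":[-0.024,0,0.008],"twist":[0,0,0]},
    {"dp":[-0.036,0,0.012],"twist":[0,0,0]},
    {"dp":[-0.048,0,0.018],"twist":[0,0,0]},
    {"dp":[-0.062,0,0.024],"twist":[0,0,0]},
    {"dp":[-0.075,0,0.03],"twist":[0,0,0]},
    {"dp":[-0.09,0,0.038],"twist":[0,0,0]},
    {"dp":[-0.105,0,0.047],"twist":[0,0,0]}
  ]
}}

```text
clock: 4.1
tool_pos: [0.6238, -0.0954, 0.262]
tcp_rot: [[0.941, 0.338, 0.001], [0.338, -0.941, -0.0], [0.001, 0.0, -1.0]]
wrist_force: [4.0, 1.5, 1.2]
opening: -0.0001
finger_force: 2.0
```

Call:
{"name": "step_arm", "arguments": {
  "increments": [
    {"dp":[-0.015,0,0.009],"twist":[0,0,0]},
    {"dp":[-0.03,0,0.018],"twist":[0,0,0]},
    {"dp":[-0.045,0,0.028],"twist":[0,0,0]},
    {"dp":[-0.059,0,0.038],"twist":[0,0,0]},
    {"dp":[-0.073,0,0.048],"twist":[0,0,0]},
    {"dp":[-0.087,0,0.059],"twist":[0,0,0]},
    {"dp":[-0.1,0,0.07],"twist":[0,0,0]},
    {"dp":[-0.114,0,0.081],"twist":[0,0,0]}
  ]
}}

```text
clock: 4.9
tool_pos: [0.5968, -0.1052, 0.2416]
tcp_rot: [[0.941, 0.338, 0.0], [0.338, -0.941, -0.0], [0.0, 0.0, -1.0]]
wrist_force: [3.1, 0.7, 0.5]
opening: -0.0002
finger_force: 1.4
```

Call:
{"name": "step_arm", "arguments": {
  "increments": [
    {"dp":[-0.013,0,0.012],"twist":[0,0,0]},
    {"dp":[-0.026,0,0.024],"twist":[0,0,0]},
    {"dp":[-0.038,0,0.036],"twist":[0,0,0]},
    {"dp":[-0.05,0,0.049],"twist":[0,0,0]},
    {"dp":[-0.062,0,0.062],"twist":[0,0,0]},
    {"dp":[-0.073,0,0.075],"twist":[0,0,0]},
    {"dp":[-0.085,0,0.088],"twist":[0,0,0]},
    {"dp":[-0.096,0,0.102],"twist":[0,0,0]}
  ]
}}

```text
clock: 5.7
tool_pos: [0.5742, -0.1132, 0.216]
tcp_rot: [[0.941, 0.338, 0.0], [0.338, -0.941, 0.0], [0.0, 0.0, -1.0]]
wrist_force: [2.3, -0.7, 0.5]
opening: 0.0002
finger_force: 0.9
```

Run:
```python
from rig import *
import cv2,numpy as np
print(get_state()["wrist_force"])
a=cv2.resize(camera("side")[60:260,170:350],None,fx=3,fy=3,interpolation=cv2.INTER_CUBIC)
cv2.imwrite("pics/c3.png",a)
```

```text
[ 2.31309447 -0.69413601  0.49148186]
```

View pics/c3.png

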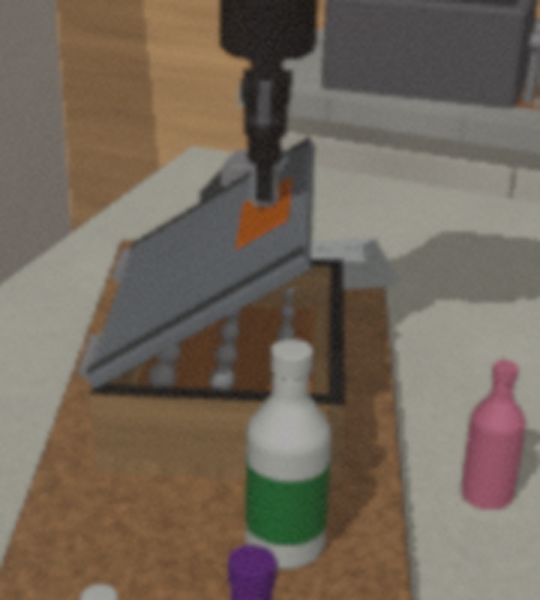

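The fingertip rests on the pad at (265,205), with the lid at about 0.6. Continuing.

Call:
{"name": "step_arm", "arguments": {
  "increments": [
    {"dp":[-0.01,0,0.014],"twist":[0,0,0]},
    {"dp":[-0.02,0,0.028],"twist":[0,0,0]},
    {"dp":[-0.03,0,0.043],"twist":[0,0,0]},
    {"dp":[-0.04,0,0.058],"twist":[0,0,0]},
    {"dp":[-0.048,0,0.072],"twist":[0,0,0]},
    {"dp":[-0.057,0,0.087],"twist":[0,0,0]},
    {"dp":[-0.065,0,0.102],"twist":[0,0,0]},
    {"dp":[-0.073,0,0.118],"twist":[0,0,0]}
  ]
}}

```text
clock: 6.55
tool_pos: [0.5571, -0.1194, 0.1865]
tcp_rot: [[0.941, 0.338, 0.0], [0.338, -0.941, -0.0], [0.0, 0.0, -1.0]]
wrist_force: [1.4, 1.1, -0.1]
opening: -0.0002
finger_force: 0.6
```

Call:
{"name": "step_arm", "arguments": {
  "increments": [
    {"dp":[-0.006,0,0.013],"twist":[0,0,0]},
    {"dp":[-0.012,0,0.026],"twist":[0,0,0]},
    {"dp":[-0.018,0,0.039],"twist":[0,0,0]},
    {"dp":[-0.023,0,0.052],"twist":[0,0,0]},
    {"dp":[-0.028,0,0.065],"twist":[0,0,0]},
    {"dp":[-0.032,0,0.078],"twist":[0,0,0]},
    {"dp":[-0.036,0,0.09],"twist":[0,0,0]},
    {"dp":[-0.04,0,0.102],"twist":[0,0,0]}
  ]
}}

```text
clock: 7.35
tool_pos: [0.5478, -0.1227, 0.1611]
tcp_rot: [[0.941, 0.338, 0.0], [0.338, -0.941, -0.0], [0.0, 0.0, -1.0]]
wrist_force: [-0.4, 0.4, 0.1]
opening: 0.0001
finger_force: 0.3
```

Call:
{"name": "step_arm", "arguments": {
  "increments": [
    {"dp":[-0.004,0,0.012],"twist":[0,0,0]},
    {"dp":[-0.007,0,0.024],"twist":[0,0,0]},
    {"dp":[-0.01,0,0.036],"twist":[0,0,0]},
    {"dp":[-0.013,0,0.048],"twist":[0,0,0]},
    {"dp":[-0.016,0,0.06],"twist":[0,0,0]},
    {"dp":[-0.018,0,0.072],"twist":[0,0,0]},
    {"dp":[-0.02,0,0.084],"twist":[0,0,0]},
    {"dp":[-0.022,0,0.096],"twist":[0,0,0]}
  ]
}}

```text
clock: 8.15
tool_pos: [0.5426, -0.1246, 0.137]
tcp_rot: [[0.941, 0.338, 0.0], [0.338, -0.941, -0.0], [-0.0, 0.0, -1.0]]
wrist_force: [-0.2, 0.3, 0.3]
opening: 0.0001
finger_force: 0.2
```

Call:
{"name": "step_arm", "arguments": {
  "increments": [
    {"dp":[-0.001,0,0.008],"twist":[0,0,0]},
    {"dp":[-0.002,0,0.016],"twist":[0,0,0]},
    {"dp":[-0.003,0,0.024],"twist":[0,0,0]},
    {"dp":[-0.004,0,0.03],"twist":[0,0,0]},
    {"dp":[-0.004,0,0.036],"twist":[0,0,0]},
    {"dp":[-0.004,0,0.04],"twist":[0,0,0]}
  ]
}}

```text
clock: 8.75
tool_pos: [0.5417, -0.1249, 0.1272]
tcp_rot: [[0.941, 0.338, -0.0], [0.338, -0.941, -0.0], [-0.0, 0.0, -1.0]]
wrist_force: [-0.2, 0.0, -0.4]
opening: -0.0002
finger_force: 0.1
```

Call:
{"name": "step_arm", "arguments": {
  "increments": [
    {"dp":[0,0,0.004],"twist":[0,0,0]},
    {"dp":[-0.001,0,0.008],"twist":[0,0,0]},
    {"dp":[-0.001,0,0.012],"twist":[0,0,0]},
    {"dp":[-0.002,0,0.016],"twist":[0,0,0]},
    {"dp":[-0.002,0,0.02],"twist":[0,0,0]},
    {"dp":[-0.002,0,0.022],"twist":[0,0,0]}
  ]
}}

```text
clock: 9.35
tool_pos: [0.5413, -0.1251, 0.1223]
tcp_rot: [[0.941, 0.338, 0.0], [0.338, -0.941, -0.0], [0.0, 0.0, -1.0]]
wrist_force: [-3.2, -0.0, 11.8]
opening: 0.0
finger_force: 5.6
```

Call:
{"name": "step_arm", "arguments": {
  "increments": [
    {"dp":[0,0,0.002],"twist":[0,0,0]},
    {"dp":[0,0,0.004],"twist":[0,0,0]},
    {"dp":[0,0,0.006],"twist":[0,0,0]}
  ]
}}

```text
clock: 9.65
tool_pos: [0.5413, -0.1251, 0.1218]
tcp_rot: [[0.941, 0.338, 0.001], [0.338, -0.941, -0.001], [0.001, 0.001, -1.0]]
wrist_force: [-6.9, 1.3, 22.5]
opening: -0.0003
finger_force: 11.3
```

Call:
{"name": "step_arm", "arguments": {
  "increments": [
    {"dp":[0,0,-0.003],"twist":[0,0,0]},
    {"dp":[0,0,-0.003],"twist":[0,0,0]}
  ]
}}

```text
clock: 9.85
tool_pos: [0.5413, -0.1251, 0.1221]
tcp_rot: [[0.941, 0.338, 0.001], [0.338, -0.941, -0.0], [0.001, 0.001, -1.0]]
wrist_force: [-3.6, 0.5, 13.0]
opening: 0.0001
finger_force: 6.5
```

Call:
{"name": "step_arm", "arguments": {
  "increments": [
    {"dp":[0,0,0.0013],"twist":[0,0,0]},
    {"dp":[0,0,0.0013],"twist":[0,0,0]},
    {"dp":[0,0,0.0013],"twist":[0,0,0]}
  ]
}}

```text
clock: 10.15
tool_pos: [0.5413, -0.1251, 0.122]
tcp_rot: [[0.941, 0.338, 0.001], [0.338, -0.941, -0.001], [0.001, 0.001, -1.0]]
wrist_force: [-4.3, 1.0, 16.0]
opening: 0.0
finger_force: 7.9
```

Call:
{"name": "step_arm", "arguments": {
  "increments": [
    {"dp":[0,0,0.0004],"twist":[0,0,0]},
    {"dp":[0,0,0.0004],"twist":[0,0,0]},
    {"dp":[0,0,0.0004],"twist":[0,0,0]},
    {"dp":[0,0,0.0004],"twist":[0,0,0]},
    {"dp":[0,0,0.0004],"twist":[0,0,0]},
    {"dp":[0,0,0.0004],"twist":[0,0,0]}
  ]
}}

```text
clock: 10.75
tool_pos: [0.5413, -0.1251, 0.122]
tcp_rot: [[0.941, 0.338, 0.001], [0.338, -0.941, -0.001], [0.001, 0.001, -1.0]]
wrist_force: [-5.3, 1.2, 16.8]
opening: 0.0002
finger_force: 8.4
```

Call:
{"name": "step_arm", "arguments": {
  "increments": [
    {"dp":[0,0,0],"twist":[0,0,0]},
    {"dp":[0,0,0],"twist":[0,0,0]},
    {"dp":[0,0,0],"twist":[0,0,0]},
    {"dp":[0,0,0],"twist":[0,0,0]},
    {"dp":[0,0,0],"twist":[0,0,0]},
    {"dp":[0,0,0],"twist":[0,0,0]}
  ]
}}

```text
clock: 11.35
tool_pos: [0.5413, -0.1251, 0.122]
tcp_rot: [[0.941, 0.338, 0.001], [0.338, -0.941, -0.001], [0.001, 0.001, -1.0]]
wrist_force: [-5.6, 0.6, 16.7]
opening: -0.0001
finger_force: 8.4
```

Held about 17 N for 1.5 s. Releasing straight up slowly, then checking.

Call:
{"name": "step_arm", "arguments": {
  "increments": [
    {"dp":[0,0,-0.004],"twist":[0,0,0]},
    {"dp":[0,0,-0.015],"twist":[0,0,0]},
    {"dp":[0,0,-0.05],"twist":[0,0,0]},
    {"dp":[0,0,-0.15],"twist":[0,0,0]},
    {"dp":[0,0,-0.3],"twist":[0,0,0]},
    {"dp":[0,0,-0.5],"twist":[0,0,0]},
    {"dp":[0,0,-0.6],"twist":[0,0,0]},
    {"dp":[0,0,-0.6],"twist":[0,0,0]}
  ]
}}

```text
clock: 12.15
tool_pos: [0.5423, -0.1253, 0.2748]
tcp_rot: [[0.941, 0.338, 0.006], [0.339, -0.941, -0.002], [0.005, 0.004, -1.0]]
wrist_force: [-0.2, -0.0, -0.8]
opening: -0.0002
finger_force: 0.0
```

Run:
```python
from h import *
import cv2
s=get_state();print(s["clock"],s["tool_pos"],s["wrist_force"])
im=camera("side")[120:270,170:330]
a=cv2.resize(im,None,fx=4,fy=4,interpolation=cv2.INTER_CUBIC)
cv2.imwrite("pics/c4.png",a)
q=[.6012,-.1037,.0258,.3473]
for th in(0,.015,.03):
  for y in(.13,-.13): print(th,y,[((proj("side",W(q,lidp(th,.2,y,o)))-[170,120])*4).round(1) for o in(.006,-.006)])
print([((proj("side",W(q,np.array([-.1,y,.0])))-[170,120])*4).round(1) for y in(.13,)])
```

```text
12.15 [ 0.5423 -0.1253  0.2748] [-0.2092 -0.0295 -0.7833]
0 0.13 [array([456.5, 282. ]), array([455.3, 299.5])]
0 -0.13 [array([453. ,  92.8]), array([452.1, 107.9])]
0.015 0.13 [array([456.6, 277.6]), array([455.7, 295.1])]
0.015 -0.13 [array([453.1,  89. ]), array([452.4, 104.2])]
0.03 0.13 [array([456.6, 273.2]), array([456.1, 290.8])]
0.03 -0.13 [array([453.1,  85.2]), array([452.7, 100.4])]
[array([448.2, 407.3])]
```

View pics/c4.png

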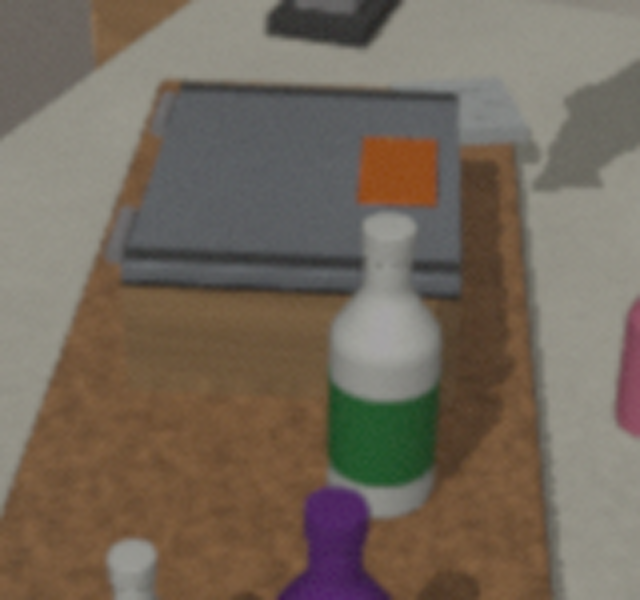

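The picture shows the cover flat, with an even black seal line from the back (125,278) to the front (460,291). The bottle is unmoved, and the arm is clear with no force on it. Handing in.

```bash
python3 -c "from rig import hand_in;print(hand_in())"
```

```text
the job is handed in; nothing more can be done
None
```

I pushed the cover shut at about 0.25 rad/s, then pressed about 17 N near its front edge for roughly 1.5 s. The highest reading was about 24 N, under the 25 N limit. I then let go and handed the job in; the last picture showed the cover flat on its seal and the bottle unmoved, and I did not go near the block or die plate.

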